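Twist off the soap pump head and hold it over the cup

ROBOT

A 6-joint arm with a two-finger parallel gripper is mounted at the origin on the work surface. World frame = base frame: x ahead of the robot, y to its left, z up, the work surface at z = 0. Lengths are in m, angles in rad, forces in N, time in s.
With the tool pointing down it reaches from about 0.3 to 0.85 m from the base axis. Payload 5.4 kg.
Tool frame: the origin (TCP) lies at the very end of the fingers, on their centre line; the grasp point (between the pads) lies 19 mm behind it; z points along the fingers, y is the direction in which the jaws open and shut (so a half turn about z gives the same grasp; the last joint's range is limited). The gripper opens to 85 mm and grips with 20 to 120 N. Pads are 22 mm wide; open, the fingers measure 114 mm over their backs; the gripper's body (76 mm by 85 mm) begins 54 mm behind the grasp point. The pads swing forward as they close: fully open they stand 13 mm farther back than shut.
Start: joints at [0.906, 0.158, 1.597, -0, 1.386, -0.21], TCP at [0.253, 0.517, 0.231] pointing down, gripper open.
Joint ranges: [-2.91, 2.91], [-0.94, 2.29], [0.18, 2.7], [-1.29, 4.43], [0.17, 2.64], [-3, 3]. Speed limits (rad/s): [2.57, 2.57, 3.14, 3.14, 3.14, 3.14].

INTERFACE

Orientations are given as a 3x3 rotation matrix whose columns are the frame's x, y, z axes.
In Python, from workcell import env, imaging gives the robot as it stands. The module is installed in compiled form; this text tells all that it offers.
- The arm moves only by the tool step_arm, never from a script. Its argument "steps" is a list of rows, each an object of numbers: "x", "y", "z": the shift along the tool's x, y, z in units of 60 mm (1.0 is 60 mm); "wx", "wy", "wz": the turn, a rotation vector about the tool's x, y, z in units of 8 degrees (1.0 is 8 degrees); "jaw": the closure, from 0 (fully open) to 1 (shut). In form: [{"x": .., "y": .., "z": .., "wx": .., "wy": .., "wz": .., "jaw": ..}, ...]. A call has 1 to 12 rows; each row shifts and turns the commanded pose from where the row before left it, along the tool's axes as they then stand; what a row does not reach is not made up. A row lasts 1/8 s, in which the tool goes at most 62.5 mm and 10.7 degrees, less where a joint would pass 70% of its speed; a pose out of reach is approached as far as the arm can. A call is refused whole if a number of a shift passes 1 or a number of a turn 1, either way. A call with a gripper value outside its range is refused whole. The fingers move at their own pace and stop on an object; "force" is the grip in N (left out, the last holds). Time passes only in rows, so rows that do not move let the fingers close. It gives the time, the measured TCP pose, the force and the opening at its end, in the units of the state.
- env.state(): the state, without advancing time (a new reading comes with each control period).
- imaging.camera(name): name is "side" or "top" or "wrist"; returns a dict with "img" (480x640x3 uint8, red, green, blue), "K" (3x3 intrinsics, pixels), "eye" and "rotation" of the camera in the world; the wrist camera has in their place "T_tool_cam" (4x4, takes a point from camera to tool coordinates, whose origin is the TCP and whose axes are the flange's). Camera axes: x right, y down, z forward; pixel columns grow to the right and rows downward; lengths in m; the calibration is good to about 2 mm. A picture is of the moment at which its call begins: read the wrist's pose just before it. There is no depth.
- env.finish_job(): hands the job in, once; it reports no verdict.
Trained networks look in a picture, given as the dict that the camera call returned (one of the last four; its "shot" number tells which), for a name from the list of things; names that differ only in an ending like _2 or _b are one class to them, and where a whole thing is asked for, a point or a joint stands for the part that bears it (a point fixed in the world has none). Each returns a list of dicts, best first, with "confidence" (0 to 1); they miss things now and then, are a little off and sometimes report something else, mostly with a low value. They report only what shows in the picture. A call takes as long as a camera call. They do not tell look-alikes from the thing itself.
- imaging.look_for(thing, picture): "point" ([row, column] in pixels, amid what is visible of it).
- imaging.outline_of(thing, picture): "pixels" (480x640 bool, what is visible of it) and "point" ([row, column] in pixels, amid what is visible of it).
- imaging.pinpoint(thing, picture): "point" ([row, column] in pixels: a listed point, or the origin of a listed thing).
The state is a dict: "clock": time; "qpos": joint angles; "qvel": joint speeds; "joint_torque": joint torques, N m; "tcp_pos": TCP position; "tcp_rot": TCP orientation; "contact_force": force on the tool from outside, world axes, zero at the start; "wrist_torque": the same for the moment, N m; "finger_gap": finger opening in m.
Only numpy, scipy, OpenCV 4.12 (cv2) and the standard library are available. Lean on these libraries where they do the work, as an engineer would, in place of code of your own. Each camera call takes 0.05 s, during which the arm holds its last target.

TASK

The soap dispenser needs refilling, but nobody remembers whether its pump head has an ordinary or a reverse thread. Without forcing it, try turning the head one way and then, if it stops, the other; once it has turned free, lift it off and hold it upright and still over the terracotta cup, with the end of its tube a few centimetres above the cup's mouth and not inside it, so that it can drip there. Finish while still holding it like that, and leave the dispenser's surroundings and the cup where they stand.

Things in the scene. Friction and masses are not known exactly. Their poses are not given: they have to be found in the camera images.
- dispenser: White plastic soap dispenser, fixed to the counter by its suction foot: round bottle 80 mm across (foot 92 mm), narrowing to a neck 53 mm across. Origin: centre of its underside, z up; x axis: where the head's spout points when closed (within about 4 degrees).
- dispenser_rim (a point): Centre of the dispenser's open rim, 105 mm above the counter, on which the head's collar rests. The head's drip tube hangs inside, so the head must rise 55 mm straight up to come clear. Pulling, pressing or wrenching the head against the dispenser with over 60 N counts as forcing.
- head: Loose white plastic pump head, about 70 g, one rigid piece. Origin: centre of its collar's underside, z up, x along the spout. Part-turn thread: one way (hidden, varies) it stops dead after 7 to 16 degrees; the other way it runs easily, lifts free between about 48 and 62 degrees from closed, and stops dead at about 67. Closed, it lifts only 1.5 mm before it catches.
- head_grip (a point): Centre of the head's grip block, on the axis, 36 mm above the head's origin. Block 44 mm long (head's x), 20 mm wide (y), 24 mm tall; spout 12 mm wide from it to x = 55 mm, its nozzle hanging 7 mm below this point. Collar below: ribbed disc 57 mm across, 14 mm thick, its top 22 mm below this point.
- tube_end (a point): Lower end of the head's drip tube (8 mm across), on the head's axis, 55 mm below the head's origin.
- cup: Loose terracotta ceramic cup, no handle, 84 mm across the mouth, 85 mm tall, about 280 g. Origin: centre of its underside, z up. It stands to the left or the right of the dispenser.
- cup_rim (a point): Centre of the cup's mouth, 85 mm above its underside.
- pan_lid: Bystander: white enamel pan lid lying flat, 164 mm across, with a central knob, 44 mm tall. Origin: centre of its underside. It lies on the other side of the dispenser from the cup.
- spoon: Bystander: slotted steel spoon lying on the counter beyond the dispenser, 285 mm long along its x axis, 10 mm thick.
- drainer: Bystander: folding grey plastic drainer standing beyond the dispenser to the left, about 250 x 320 mm and 136 mm tall. Origin: centre of its underside.
Mind the look-alikes: they are no part of the job. Leave any blue look-alike of the dispenser alone.

How it is judged:
On the way, in this order (a step that is already met when the one before it is completed fails the run):
1. the head is turned free (at least 40 degrees) while it still sits on the dispenser (angle between the x axis of head and the x axis of dispenser, either way round above 0.7 rad and angle between head's own z axis and vertical below 0.2 rad and z of head in the frame of dispenser below 0.112 m and horizontal distance between head and dispenser below 0.008 m), for 0.1 s.
2. the head is lifted right off, the tube clear above the rim, held by the fingers (z of tube_end in the frame of dispenser above 0.107 m and contact force between the fingers and head above 1 N), for 0.1 s.
At the end, for the whole second after the job is handed in: The fingers hold the head off the dispenser and off the cup, upright within 14 degrees and still; the end of its tube is within 25 mm of the cup's axis and 3 to 80 mm above its mouth; the cup stands upright on the counter (horizontal distance between tube_end and cup_rim below 0.025 m and z of tube_end in the frame of cup between 0.088 and 0.165 m and angle between head's own z axis and vertical below 0.25 rad and linear speed of head below 0.03 m/s and contact force between the fingers and head above 1 N and contact force between head and dispenser below 0.2 N and contact force between head and cup below 0.2 N and angle between cup's own z axis and vertical below 0.1 rad and height (world z) of cup below 0.01 m); the arm keeps its last pose, push and grip.
It fails at once if the head is forced against the dispenser (over 60 N) (contact force between head and dispenser above 60 N).
It fails at once if the cup is shifted by over 25 mm (distance of cup from where it was at the start of the episode above 0.025 m).
It fails at once if the pan lid, spoon or drainer is shifted by over 25 mm (distance of any of pan_lid, spoon, drainer from where it was at the start of the episode above 0.025 m).
It also fails if it takes over 56 s, if anything falls off the work surface, if the arm or the gripper's body presses on something with over 40 N, if the wrist force passes 120 N, or if a joint passes its speed limit or range.

## Working session

There is one attempt and no reset: what is moved stays moved. The work goes in short steps, Python scripts to look and compute and a tool call to move; the robot and the scene stay as the last step left them, time stands still between calls to the robot, and variables do not carry over. Pictures are saved under pics/ and viewed, and the job is handed in when it is done.

Besides the shell and the picture viewer there is one more tool, called after "Request:" in YAML: its name, and indented under it one key for each argument. step_arm: Moves the arm, as the interface text tells. Its arguments: {"type":"object","properties":{"steps":{"type":"array","items":{"type":"object","properties":{"x":{"type":"number"},"y":{"type":"number"},"z":{"type":"number"},"wx":{"type":"number"},"wy":{"type":"number"},"wz":{"type":"number"},"jaw":{"type":"number"}}}},"force":{"type":"number"}},"required":["steps"]}

```bash
mkdir -p pics
cat > h.py <<'E'
from workcell import env, imaging
import numpy as np, cv2
def save(c,n): cv2.imwrite('pics/'+n,cv2.cvtColor(c['img'],cv2.COLOR_RGB2BGR))
def pose(c,s=None):
    if 'eye' in c: return np.array(c['eye']),np.array(c['rotation'])
    T=np.eye(4);T[:3,:3]=s['tcp_rot'];T[:3,3]=s['tcp_pos'];T=T@np.array(c['T_tool_cam']);return T[:3,3],T[:3,:3]
def ray(c,p,s=None):
    e,R=pose(c,s); d=R@np.linalg.inv(c['K'])@np.array([p[1],p[0],1.]); return e,d/np.linalg.norm(d)
def atz(r,z): e,d=r; return e+d*(z-e[2])/d[2]
def tri(rs):
    A=0;b=0
    for e,d in rs:
        P=np.eye(3)-np.outer(d,d);A=A+P;b=b+P@e
    return np.linalg.solve(A,b)
def proj(c,X,s=None):
    e,R=pose(c,s);p=np.array(c['K'])@(R.T@(np.array(X)-e));return [round(p[1]/p[2]),round(p[0]/p[2])]
E
python3 - <<'E'
from h import *
s=env.state(); print(s)
for n in ['top','side']:
    c=imaging.camera(n); save(c,n+'0.png'); print(n,c['eye'],np.round(c['rotation'],3).tolist(),c['K'][0][0])
    for t in ['dispenser','dispenser_rim','head','head_grip','cup','cup_rim','pan_lid','spoon','drainer']:
        print(t,[(np.round(d['point']).tolist(),round(d['confidence'],2)) for d in imaging.pinpoint(t,c)][:4])
E
```

```text
{'clock': 0.0, 'qpos': array([ 9.05889746e-01,  1.59039625e-01,  1.59825397e+00, -2.12058593e-05,
        1.38619194e+00, -2.10049198e-01]), 'qvel': array([-0.00105585, -0.00174146,  0.00096355, -0.00036833,  0.00082177,
        0.0011969 ]), 'joint_torque': array([-3.15341740e-04, -3.95995975e+01, -3.31433165e+01, -2.80632612e-04,
        8.21222638e-03, -4.60875029e-06]), 'tcp_pos': array([0.25223284, 0.51604838, 0.23031131]), 'tcp_rot': array([[-8.98325197e-01,  4.39329619e-01, -1.15147583e-03],
       [ 4.39330969e-01,  8.98324019e-01, -1.50251084e-03],
       [ 3.74300876e-04, -1.85562234e-03, -9.99998208e-01]]), 'contact_force': array([ 0.16904862,  0.06961456, -0.1832758 ]), 'wrist_torque': array([0.02511787, 0.01566707, 0.04124064]), 'finger_gap': 0.08568171515729685}
top [ 0.37798643 -0.00775325  1.08965617] [[0.124, -0.968, 0.216], [-0.992, -0.122, 0.022], [0.005, -0.217, -0.976]] 460.5708609287538
dispenser [([214.0, 338.0], 0.76), ([343.0, 313.0], 0.7), ([280.0, 333.0], 0.63), ([351.0, 369.0], 0.56)]
dispenser_rim [([342.0, 309.0], 0.89), ([350.0, 374.0], 0.86), ([270.0, 
[... 161 characters left out ...]
)]
pan_lid [([313.0, 218.0], 0.67)]
spoon [([185.0, 413.0], 0.88), ([311.0, 218.0], 0.73)]
drainer [([169.0, 235.0], 0.9)]
side [ 0.45036462 -0.64008675  0.87275516] [[0.971, -0.182, 0.155], [-0.239, -0.737, 0.632], [-0.001, -0.651, -0.759]] 473.39948130840196
dispenser [([335.0, 223.0], 0.8), ([283.0, 216.0], 0.72), ([264.0, 354.0], 0.67), ([278.0, 283.0], 0.65)]
dispenser_rim [([254.0, 207.0], 0.95), ([249.0, 285.0], 0.81), ([237.0, 355.0], 0.65), ([306.0, 213.0], 0.6)]
head [([254.0, 282.0], 0.61)]
head_grip [([241.0, 282.0], 0.91)]
cup [([393.0, 260.0], 0.59)]
cup_rim [([377.0, 251.0], 0.82)]
pan_lid [([212.0, 223.0], 0.95)]
spoon [([318.0, 417.0], 0.97)]
drainer [([181.0, 354.0], 0.76)]
```

View pics/top0.png

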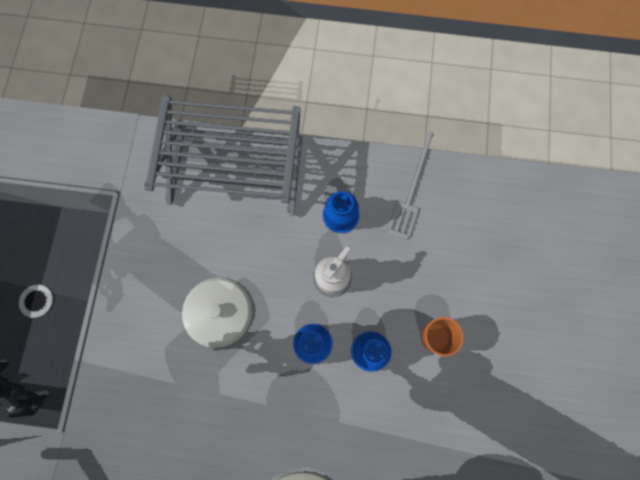

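View pics/side0.png

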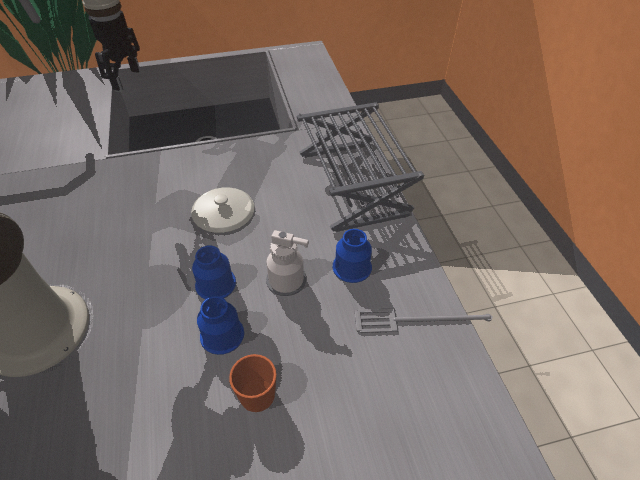

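The white dispenser with the pump head is at top (272,331) and side (250,283). Three blue look-alikes without heads stand at top (342,312), (350,371) and (212,341). The white pan lid is at top (313,218), and the terracotta cup at top (337,443) and side (380,252). I choose the white one.

Run:
```python
from h import *
a=imaging.camera('top'); b=imaging.camera('side')
near={'head_grip':((269,330),(241,282)),'dispenser_rim':((270,331),(249,285)),'dispenser':((280,333),(278,283)),'head':((272,331),(254,282)),'cup_rim':((338,446),(377,251)),'cup':((339,434),(393,260)),'pan_lid':((313,218),(212,223)),'blue1':((342,309),(254,207)),'blue2':((350,374),(306,213)),'blue3':((201,340),(237,355))}
for t,(p,q) in near.items():
    n=t if 'blue' not in t else 'dispenser_rim'
    def best(c,p):
        l=imaging.pinpoint(n,c); l=[d['point'] for d in l if np.hypot(*(np.array(d['point'])-p))<18]
        return l[0] if l else p
    A=ray(a,best(a,p));B=ray(b,best(b,q)); X=tri([A,B]); 
    print(t,np.round(X,4),'res',np.round(np.linalg.norm(np.cross(X-A[0],A[1]))*2000,1),'mm')
# spout dir: tip pixels
im=a['img'][240:310,290:370]; cv2.imwrite('pics/cr.png',cv2.resize(cv2.cvtColor(im,4),None,fx=7,fy=7,interpolation=2))
im=b['img'][220:300,250:330]; cv2.imwrite('pics/cr2.png',cv2.resize(cv2.cvtColor(im,4),None,fx=7,fy=7,interpolation=2))
```

```text
head_grip [0.5415 0.0051 0.1359] res 0.6 mm
dispenser_rim [0.5389 0.0071 0.0917] res 0.9 mm
dispenser [ 0.5339 -0.012   0.0138] res 6.6 mm
head [0.5424 0.0011 0.0985] res 6.8 mm
cup_rim [ 0.4298 -0.2546  0.0882] res 6.5 mm
cup [ 0.4315 -0.2531 -0.002 ] res 3.4 mm
pan_lid [ 0.4298  0.2614 -0.0109] res 2.0 mm
blue1 [0.3797 0.0328 0.0882] res 5.3 mm
blue2 [ 0.3863 -0.1153  0.1132] res 3.1 mm
blue3 [ 0.6913 -0.0055  0.1059] res 0.5 mm
```

View pics/cr.png

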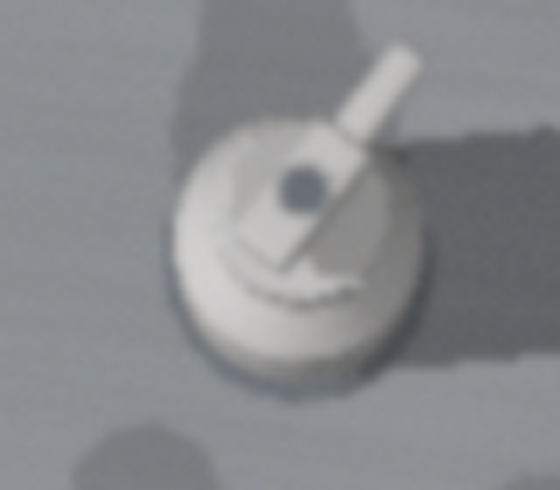

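View pics/cr2.png

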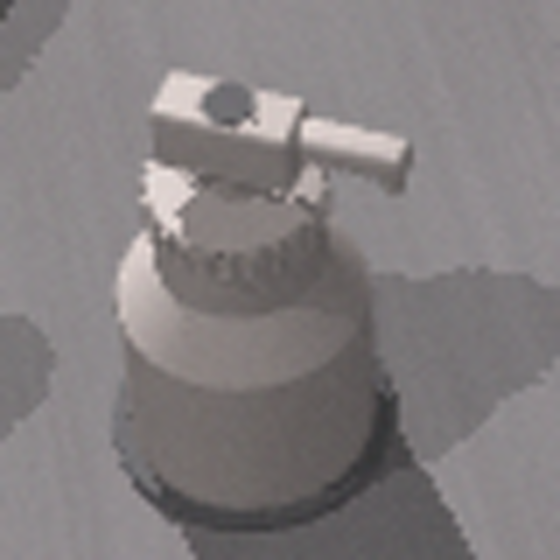

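Run:
```python
from h import *
a=imaging.camera('top'); b=imaging.camera('side')
A=ray(a,(266.7,333.1));B=ray(b,(234.7,282.7)); X=tri([A,B]); print('dot',X, atz(A,.153),atz(B,.153))
t1=tri([ray(a,(240+50/7,290+407/7)),ray(b,(220+143/7,250+403/7))]);print('tip',t1)
d=t1-X;print('yaw',np.degrees(np.arctan2(d[1],d[0])),np.linalg.norm(d[:2]))
e1=atz(ray(a,(240+270/7,290+288/7)),.153);e2=atz(ray(a,(240+160/7,290+367/7)),.153);d=e2-e1;print('edge yaw',np.degrees(np.arctan2(d[1],d[0])),np.linalg.norm(d[:2]))
R=env.state()['tcp_rot'];print('tool x yaw',np.degrees(np.arctan2(R[1,0],R[0,0])))
```

```text
dot [ 0.5399026  -0.00104304  0.15180406] [ 0.53938282 -0.00106847  0.153     ] [ 0.54006475 -0.00204005  0.153     ]
tip [ 0.58549336 -0.02712038  0.15034619]
yaw -29.76902162023964 0.05252185160827469
edge yaw -28.368587293463836 0.040193761922736014
tool x yaw 153.94300990971635
```

Request:
step_arm:
  steps:
    - {"x": -0.675,"y": -0.469,"jaw": 0}
    - {"x": -0.675,"y": -0.469,"jaw": 0}
    - {"x": -0.675,"y": -0.469,"jaw": 0}
    - {"x": -0.675,"y": -0.469,"jaw": 0}
    - {"x": -0.675,"y": -0.469,"jaw": 0}
    - {"x": -0.675,"y": -0.469,"jaw": 0}
    - {"x": -0.675,"y": -0.469,"jaw": 0}
    - {"x": -0.675,"y": -0.469,"jaw": 0}
    - {"x": -0.675,"y": -0.469,"jaw": 0}
    - {"x": -0.675,"y": -0.469,"jaw": 0}
    - {"x": -0.675,"y": -0.469,"jaw": 0}
    - {"x": -0.675,"y": -0.469,"wz": 0.3,"jaw": 0}
  force: 25

```text
invalid input
```

Run:
```python
from h import *
s=env.state();c=imaging.camera('wrist');save(c,'w1.png')
R=s['tcp_rot'];print(s['clock'],s['tcp_pos'],np.degrees(np.arctan2(R[1,0],R[0,0])),s['qpos'])
print('exp dot',proj(c,[.540,-.001,.153],s))
for t in ['head_grip','head','dispenser_rim']:print(t,[(np.round(d['point'],1).tolist(),round(d['confidence'],2)) for d in imaging.pinpoint(t,c)])
```

```text
2.2 [0.25257977 0.51653697 0.23129698] 153.94300990971635 [ 9.05941614e-01  1.58408847e-01  1.59699439e+00 -2.36718209e-05
  1.38619900e+00 -2.10070098e-01]
exp dot [811, -84]
head_grip []
head []
dispenser_rim []
```

View pics/w1.png

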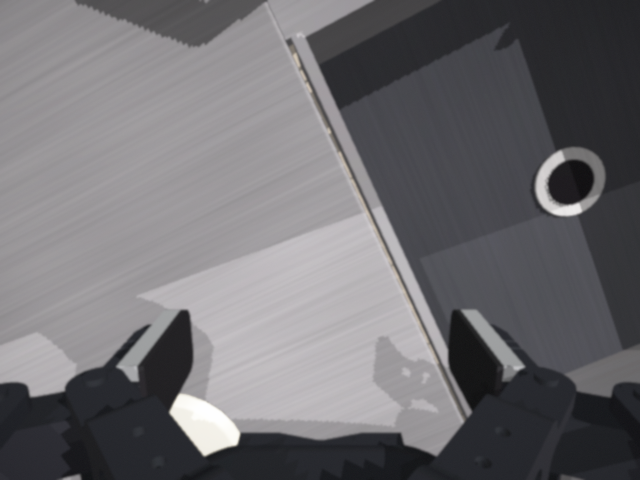

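Request:
step_arm:
  steps:
    - {"x": -0.675,"y": -0.469,"z": 0,"wx": 0,"wy": 0,"wz": 0,"jaw": 0}
    - {"x": -0.675,"y": -0.469,"z": 0,"wx": 0,"wy": 0,"wz": 0,"jaw": 0}
    - {"x": -0.675,"y": -0.469,"z": 0,"wx": 0,"wy": 0,"wz": 0,"jaw": 0}
    - {"x": -0.675,"y": -0.469,"z": 0,"wx": 0,"wy": 0,"wz": 0,"jaw": 0}
    - {"x": -0.675,"y": -0.469,"z": 0,"wx": 0,"wy": 0,"wz": 0,"jaw": 0}
    - {"x": -0.675,"y": -0.469,"z": 0,"wx": 0,"wy": 0,"wz": 0,"jaw": 0}
    - {"x": -0.675,"y": -0.469,"z": 0,"wx": 0,"wy": 0,"wz": 0,"jaw": 0}
    - {"x": -0.675,"y": -0.469,"z": 0,"wx": 0,"wy": 0,"wz": 0,"jaw": 0}
    - {"x": -0.675,"y": -0.469,"z": 0,"wx": 0,"wy": 0,"wz": 0,"jaw": 0}
    - {"x": -0.675,"y": -0.469,"z": 0,"wx": 0,"wy": 0,"wz": 0,"jaw": 0}
    - {"x": -0.675,"y": -0.469,"z": 0,"wx": 0,"wy": 0,"wz": 0,"jaw": 0}
    - {"x": -0.675,"y": -0.469,"z": 0,"wx": 0,"wy": 0,"wz": 0.3,"jaw": 0}
  force: 25

```text
clock: 3.9
tcp_pos: [0.5415, -0.0019, 0.2314]
tcp_rot: [[-0.879, 0.478, 0.0], [0.478, 0.879, 0.0], [-0.0, 0.0, -1.0]]
contact_force: [0.3, 0.1, -0.0]
finger_gap: 0.0856
```

Run:
```python
from h import *
s=env.state();c=imaging.camera('wrist');save(c,'w2.png')
R=s['tcp_rot'];print(s['clock'],s['tcp_pos'],np.degrees(np.arctan2(R[1,0],R[0,0])),s['qpos'])
print('exp dot',proj(c,[.540,-.001,.153],s))
for t in ['head_grip','head','dispenser_rim']:print(t,[(np.round(d['point'],1).tolist(),round(d['confidence'],2)) for d in imaging.pinpoint(t,c)])
```

```text
3.9 [ 0.54154399 -0.00186916  0.23144913] 151.46907211998683 [-2.26793407e-01  7.13931772e-02  1.69138465e+00  1.57273682e-04
  1.37835315e+00 -1.29966120e+00]
exp dot [253, 320]
head_grip [([240.2, 319.9], 0.62)]
head [([228.9, 319.0], 0.96)]
dispenser_rim [([85.3, 32.7], 0.77), ([409.8, 419.5], 0.59)]
```

View pics/w2.png

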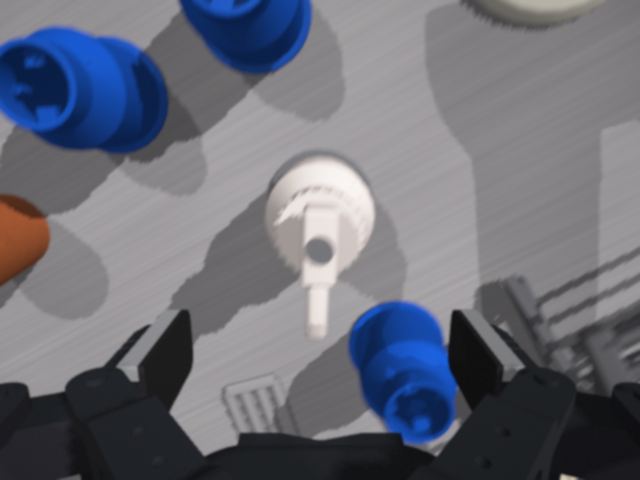

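The white head is centred in the view: its dark dot is at (249,320) and the spout tip at (330,317), so it is aligned with the tool x axis to within 2.5°. The blue look-alikes are well off to the sides. Next I refine the position.

Run:
```python
from h import *
s=env.state();c=imaging.camera('wrist')
A=ray(c,(249.5,320),s);print(atz(A,.153),s['tcp_pos'])
a=imaging.camera('top');b=imaging.camera('side')
print(tri([A,ray(a,(266.7,333.1)),ray(b,(234.7,282.7))]))
t=atz(ray(c,(330,316.5),s),.147);print(t);d=t-atz(A,.153);print(np.degrees(np.arctan2(d[1],d[0])))
X=tri([A,ray(a,(266.7,333.1)),ray(b,(234.7,282.7))])
print((s['tcp_rot'].T@(X-s['tcp_pos']))/.06)
```

```text
[0.53714143 0.00124456 0.153     ] [ 0.54081561 -0.00068855  0.23112715]
[5.39439948e-01 1.12947909e-05 1.49953314e-01]
[ 0.58044297 -0.02460478  0.147     ]
-30.835560193808668
[ 2.46071362e-02 -9.78763635e-04  1.35291769e+00]
```

Request:
step_arm:
  steps:
    - {"x": 0.03,"y": 0,"z": 0.5,"wx": 0,"wy": 0,"wz": 0.2,"jaw": 0}
    - {"x": 0,"y": 0,"z": 0.5,"wx": 0,"wy": 0,"wz": 0,"jaw": 0}
    - {"x": 0,"y": 0,"z": 0.5,"wx": 0,"wy": 0,"wz": 0,"jaw": 0}
    - {"x": 0,"y": 0,"z": 0.25,"wx": 0,"wy": 0,"wz": 0,"jaw": 0}
    - {"x": 0,"y": 0,"z": 0,"wx": 0,"wy": 0,"wz": 0,"jaw": 0}
  force: 25

```text
clock: 4.88
tcp_pos: [0.5385, 0.0013, 0.1256]
tcp_rot: [[-0.866, 0.5, -0.002], [0.5, 0.866, 0.0], [0.002, -0.001, -1.0]]
contact_force: [0.3, -0.8, 0.5]
finger_gap: 0.0856
```

Request:
step_arm:
  steps:
    - {"x": 0,"y": 0,"z": 0,"wx": 0,"wy": 0,"wz": 0,"jaw": 0.5}
    - {"x": 0,"y": 0,"z": 0,"wx": 0,"wy": 0,"wz": 0,"jaw": 0.6}
    - {"x": 0,"y": 0,"z": 0,"wx": 0,"wy": 0,"wz": 0,"jaw": 0.7}
    - {"x": 0,"y": 0,"z": 0,"wx": 0,"wy": 0,"wz": 0,"jaw": 0.8}
    - {"x": 0,"y": 0,"z": 0,"wx": 0,"wy": 0,"wz": 0,"jaw": 1}
    - {"x": 0,"y": 0,"z": 0,"wx": 0,"wy": 0,"wz": 0,"jaw": 1}
    - {"x": 0,"y": 0,"z": 0,"wx": 0,"wy": 0,"wz": 0,"jaw": 1}
    - {"x": 0,"y": 0,"z": 0,"wx": 0,"wy": 0,"wz": 0,"jaw": 1}
  force: 25

```text
clock: 5.88
tcp_pos: [0.5396, 0.0005, 0.1268]
tcp_rot: [[-0.866, 0.501, 0.001], [0.501, 0.866, -0.0], [-0.001, 0.0, -1.0]]
contact_force: [-1.8, 1.2, 6.0]
finger_gap: 0.0195
```

Run:
```python
from h import *
s=env.state();c=imaging.camera('wrist');save(c,'w3.png')
print(s['clock'],s['tcp_pos'],s['contact_force'],s['wrist_torque'],s['finger_gap'])
b=imaging.camera('side')['img'][190:310,220:380]; cv2.imwrite('pics/s3.png',cv2.resize(cv2.cvtColor(b,4),None,fx=5,fy=5))
```

```text
5.875 [5.39610125e-01 4.76601643e-04 1.26789822e-01] [-1.75914671  1.22712224  5.98784903] [0.11166322 0.16828993 0.01088804] 0.019475413223555026
```

View pics/w3.png

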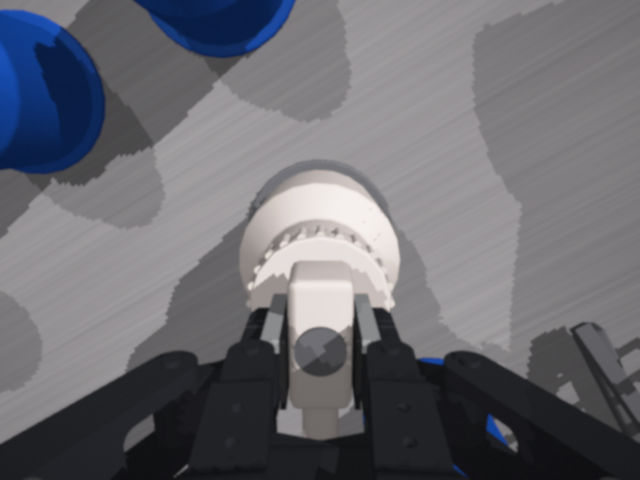

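View pics/s3.png

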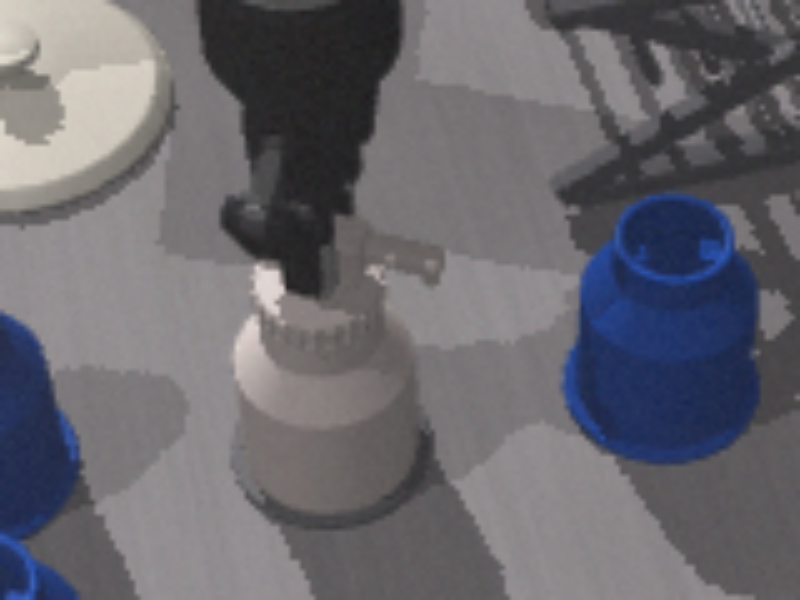

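The head is held squarely (gap 19.5 mm) with light force. I'll try the first direction gently.

Request:
step_arm:
  steps:
    - {"x": 0,"y": 0,"z": -0.01,"wx": 0,"wy": 0,"wz": 0.3,"jaw": 1}
    - {"x": 0,"y": 0,"z": 0,"wx": 0,"wy": 0,"wz": 0.3,"jaw": 1}
    - {"x": 0,"y": 0,"z": 0,"wx": 0,"wy": 0,"wz": 0,"jaw": 1}
  force: 25

```text
clock: 6.35
tcp_pos: [0.5393, 0.0006, 0.1268]
tcp_rot: [[-0.821, 0.571, 0.0], [0.571, 0.821, 0.0], [0.0, 0.0, -1.0]]
contact_force: [0.8, 0.2, 3.2]
finger_gap: 0.0199
```

```bash
cat > r.py <<'E'
from h import *
s=env.state();R=s['tcp_rot']
print(s['clock'],np.round(s['tcp_pos'],4),'yaw',np.degrees(np.arctan2(R[1,0],R[0,0])).round(2),'F',np.round(s['contact_force'],1),'M',np.round(s['wrist_torque'],3),'g',s['finger_gap'].round(5),'q6',s['qpos'][5].round(3))
E
python3 r.py
```

```text
Traceback (most recent call last):
  File "r.py", line 3, in <module>
    print(s['clock'],np.round(s['tcp_pos'],4),'yaw',np.degrees(np.arctan2(R[1,0],R[0,0])).round(2),'F',np.round(s['contact_force'],1),'M',np.round(s['wrist_torque'],3),'g',s['finger_gap'].round(5),'q6',s['qpos'][5].round(3))
                                                                                                                                                                            ^^^^^^^^^^^^^^^^^^^^^
AttributeError: 'float' object has no attribute 'round'
```

```bash
sed -i "s/s\['finger_gap'\].round(5)/round(s['finger_gap'],5)/" r.py; python3 r.py
```

```text
6.35 [0.5393 0.0006 0.1268] yaw 145.16 F [0.8 0.2 3.2] M [ 0.091  0.048 -0.027] g 0.0199 q6 -1.186
```

Request:
step_arm:
  steps:
    - {"x": 0,"y": 0,"z": 0,"wx": 0,"wy": 0,"wz": 0.3,"jaw": 1}
    - {"x": 0,"y": 0,"z": 0,"wx": 0,"wy": 0,"wz": 0,"jaw": 1}
  force: 25

```text
clock: 6.6
tcp_pos: [0.5393, 0.0006, 0.1268]
tcp_rot: [[-0.797, 0.605, -0.0], [0.605, 0.797, 0.0], [0.0, 0.0, -1.0]]
contact_force: [0.1, 0.4, 2.8]
finger_gap: 0.0197
```

```bash
python3 r.py
```

```text
6.6 [0.5393 0.0006 0.1268] yaw 142.8 F [0.1 0.4 2.8] M [ 0.127  0.003 -0.065] g 0.0197 q6 -1.145
```

Request:
step_arm:
  steps:
    - {"x": 0,"y": 0,"z": 0,"wx": 0,"wy": 0,"wz": 0.3,"jaw": 1}
    - {"x": 0,"y": 0,"z": 0,"wx": 0,"wy": 0,"wz": 0,"jaw": 1}
  force: 25

```text
clock: 6.85
tcp_pos: [0.5393, 0.0006, 0.1269]
tcp_rot: [[-0.771, 0.637, 0.0], [0.637, 0.771, 0.0], [0.0, 0.0, -1.0]]
contact_force: [0.6, 0.3, 2.4]
finger_gap: 0.0196
```

```bash
python3 r.py
```

```text
6.85 [0.5393 0.0006 0.1269] yaw 140.41 F [0.6 0.3 2.4] M [ 0.097 -0.037 -0.026] g 0.01956 q6 -1.103
```

Request:
step_arm:
  steps:
    - {"x": 0,"y": 0,"z": 0,"wx": 0,"wy": 0,"wz": 0.3,"jaw": 1}
    - {"x": 0,"y": 0,"z": 0,"wx": 0,"wy": 0,"wz": 0,"jaw": 1}
  force: 25

```text
clock: 7.1
tcp_pos: [0.5393, 0.0006, 0.1269]
tcp_rot: [[-0.743, 0.669, -0.0], [0.669, 0.743, 0.0], [0.0, -0.0, -1.0]]
contact_force: [-0.2, 0.7, 1.9]
finger_gap: 0.0189
```

```bash
python3 r.py
```

```text
7.1 [0.5393 0.0006 0.1269] yaw 138.03 F [-0.2  0.7  1.9] M [ 0.207 -0.049  0.012] g 0.0189 q6 -1.061
```

Request:
step_arm:
  steps:
    - {"x": 0,"y": 0,"z": 0,"wx": 0,"wy": 0,"wz": 0.3,"jaw": 1}
    - {"x": 0,"y": 0,"z": 0,"wx": 0,"wy": 0,"wz": 0,"jaw": 1}
  force: 25

```text
clock: 7.35
tcp_pos: [0.5392, 0.0006, 0.1268]
tcp_rot: [[-0.715, 0.699, -0.0], [0.699, 0.715, 0.0], [0.0, -0.0, -1.0]]
contact_force: [-0.1, 0.8, 2.4]
finger_gap: 0.0194
```

```bash
python3 r.py
```

```text
7.35 [0.5392 0.0006 0.1268] yaw 135.63 F [-0.1  0.8  2.4] M [ 0.132 -0.019 -0.047] g 0.01938 q6 -1.02
```

Request:
step_arm:
  steps:
    - {"x": 0,"y": 0,"z": 0,"wx": 0,"wy": 0,"wz": 0.3,"jaw": 1}
    - {"x": 0,"y": 0,"z": 0,"wx": 0,"wy": 0,"wz": 0,"jaw": 1}
  force: 25

```text
clock: 7.6
tcp_pos: [0.5392, 0.0005, 0.1269]
tcp_rot: [[-0.685, 0.729, -0.0], [0.729, 0.685, -0.0], [0.0, -0.0, -1.0]]
contact_force: [-0.2, 1.2, 1.0]
finger_gap: 0.0195
```

Run:
```python
exec(open('r.py').read())
c=imaging.camera('wrist');save(c,'w4.png')
```

```text
7.6 [5.392e-01 5.000e-04 1.269e-01] yaw 133.24 F [-0.2  1.2  1. ] M [ 0.17   0.002 -0.033] g 0.01952 q6 -0.978
```

View pics/w4.png

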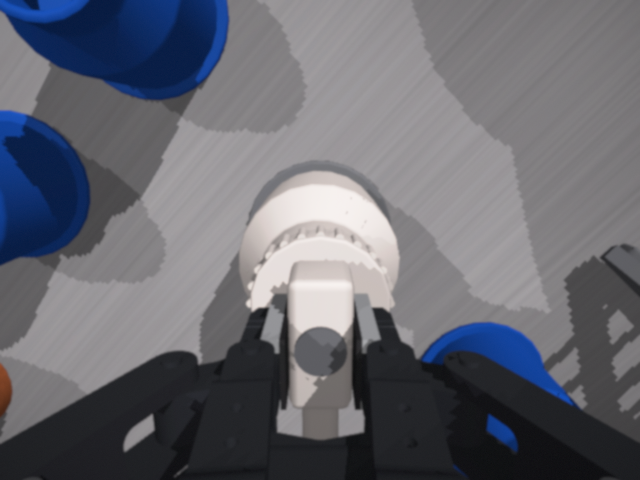

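After 17° the block is still square in the pads (dot at (350,320)) with no torque build-up, so this seems to be the free direction. I'll continue.

Request:
step_arm:
  steps:
    - {"x": 0,"y": 0,"z": 0,"wx": 0,"wy": 0,"wz": 0.3,"jaw": 1}
    - {"x": 0,"y": 0,"z": 0,"wx": 0,"wy": 0,"wz": 0.3,"jaw": 1}
    - {"x": 0,"y": 0,"z": 0,"wx": 0,"wy": 0,"wz": 0,"jaw": 1}
  force: 25

```text
clock: 8.02
tcp_pos: [0.5392, 0.0006, 0.1268]
tcp_rot: [[-0.621, 0.783, -0.0], [0.783, 0.621, 0.0], [0.0, -0.0, -1.0]]
contact_force: [-0.5, 1.2, 2.5]
finger_gap: 0.0198
```

```bash
python3 r.py
```

```text
8.025 [0.5392 0.0006 0.1268] yaw 128.43 F [-0.5  1.2  2.5] M [ 0.159  0.028 -0.027] g 0.01985 q6 -0.894
```

Request:
step_arm:
  steps:
    - {"x": 0,"y": 0,"z": 0,"wx": 0,"wy": 0,"wz": 0.4,"jaw": 1}
    - {"x": 0,"y": 0,"z": 0,"wx": 0,"wy": 0,"wz": 0.4,"jaw": 1}
    - {"x": 0,"y": 0,"z": 0,"wx": 0,"wy": 0,"wz": 0,"jaw": 1}
  force: 25

```text
clock: 8.4
tcp_pos: [0.5392, 0.0005, 0.1268]
tcp_rot: [[-0.531, 0.848, -0.0], [0.848, 0.531, -0.0], [0.0, -0.0, -1.0]]
contact_force: [0.5, 1.1, 1.8]
finger_gap: 0.0196
```

```bash
python3 r.py
```

```text
8.4 [5.392e-01 5.000e-04 1.268e-01] yaw 122.04 F [0.5 1.1 1.8] M [ 0.131 -0.008 -0.05 ] g 0.01958 q6 -0.782
```

Request:
step_arm:
  steps:
    - {"x": 0,"y": 0,"z": 0,"wx": 0,"wy": 0,"wz": 0.4,"jaw": 1}
    - {"x": 0,"y": 0,"z": 0,"wx": 0,"wy": 0,"wz": 0.4,"jaw": 1}
    - {"x": 0,"y": 0,"z": 0,"wx": 0,"wy": 0,"wz": 0.4,"jaw": 1}
    - {"x": 0,"y": 0,"z": 0,"wx": 0,"wy": 0,"wz": 0.4,"jaw": 1}
    - {"x": 0,"y": 0,"z": 0,"wx": 0,"wy": 0,"wz": 0.4,"jaw": 1}
    - {"x": 0,"y": 0,"z": 0,"wx": 0,"wy": 0,"wz": 0.4,"jaw": 1}
    - {"x": 0,"y": 0,"z": 0,"wx": 0,"wy": 0,"wz": 0.4,"jaw": 1}
    - {"x": 0,"y": 0,"z": 0,"wx": 0,"wy": 0,"wz": 0.4,"jaw": 1}
    - {"x": 0,"y": 0,"z": 0,"wx": 0,"wy": 0,"wz": 0,"jaw": 1}
    - {"x": 0,"y": 0,"z": 0,"wx": 0,"wy": 0,"wz": 0,"jaw": 1}
  force: 25

```text
clock: 9.65
tcp_pos: [0.5392, 0.0005, 0.1268]
tcp_rot: [[-0.112, 0.994, -0.0], [0.994, 0.112, -0.0], [-0.0, -0.0, -1.0]]
contact_force: [-0.3, 0.2, 1.6]
finger_gap: 0.0194
```

Run:
```python
exec(open('r.py').read())
c=imaging.camera('wrist');save(c,'w5.png')
b=imaging.camera('side')['img'][190:310,220:380]; cv2.imwrite('pics/s5.png',cv2.resize(cv2.cvtColor(b,4),None,fx=5,fy=5))
```

```text
9.65 [5.392e-01 5.000e-04 1.268e-01] yaw 96.44 F [-0.3  0.2  1.6] M [ 0.16  -0.029  0.01 ] g 0.01944 q6 -0.336
```

View pics/w5.png

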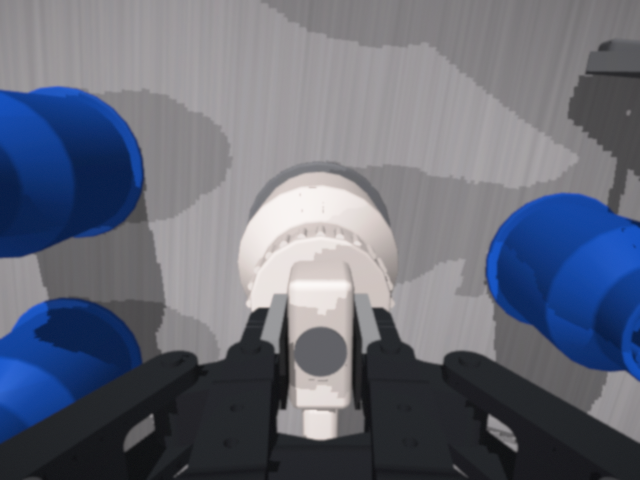

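View pics/s5.png

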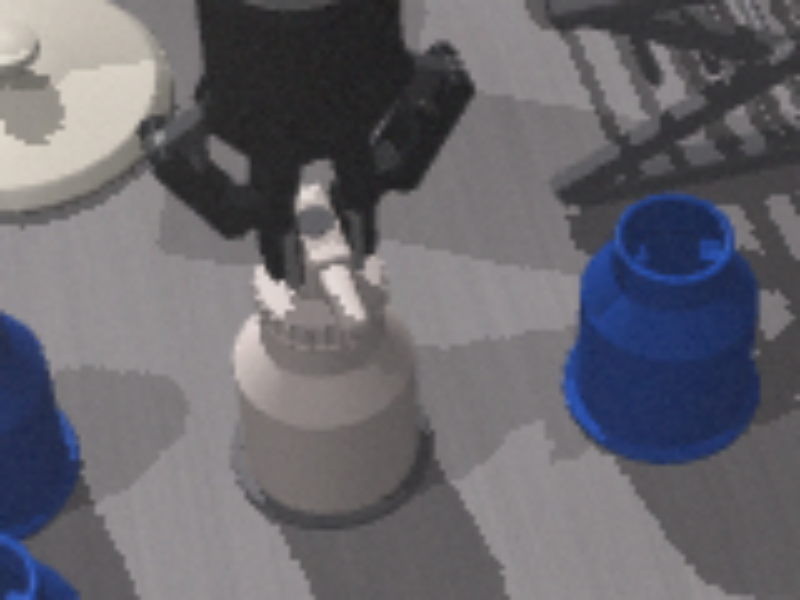

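The spout now points near −y and the head has turned about 54°. Next is a small test lift.

Request:
step_arm:
  steps:
    - {"x": 0,"y": 0,"z": -0.03,"wx": 0,"wy": 0,"wz": 0,"jaw": 1}
    - {"x": 0,"y": 0,"z": -0.03,"wx": 0,"wy": 0,"wz": 0,"jaw": 1}
    - {"x": 0,"y": 0,"z": 0,"wx": 0,"wy": 0,"wz": 0,"jaw": 1}
  force: 25

```text
clock: 10.12
tcp_pos: [0.5392, 0.0005, 0.1305]
tcp_rot: [[-0.111, 0.994, -0.0], [0.994, 0.111, -0.0], [-0.0, -0.0, -1.0]]
contact_force: [-0.4, -0.4, -0.1]
finger_gap: 0.0194
```

```bash
python3 r.py
```

```text
10.125 [5.392e-01 5.000e-04 1.305e-01] yaw 96.35 F [-0.4 -0.4 -0.1] M [-0.001 -0.03  -0.017] g 0.01939 q6 -0.334
```

Request:
step_arm:
  steps:
    - {"x": 0,"y": 0,"z": -0.1,"wx": 0,"wy": 0,"wz": 0,"jaw": 1}
    - {"x": 0,"y": 0,"z": -0.1,"wx": 0,"wy": 0,"wz": 0,"jaw": 1}
    - {"x": 0,"y": 0,"z": -0.15,"wx": 0,"wy": 0,"wz": 0,"jaw": 1}
    - {"x": 0,"y": 0,"z": -0.15,"wx": 0,"wy": 0,"wz": 0,"jaw": 1}
    - {"x": 0,"y": 0,"z": -0.2,"wx": 0,"wy": 0,"wz": 0,"jaw": 1}
    - {"x": 0,"y": 0,"z": -0.2,"wx": 0,"wy": 0,"wz": 0,"jaw": 1}
    - {"x": 0,"y": 0,"z": -0.2,"wx": 0,"wy": 0,"wz": 0,"jaw": 1}
    - {"x": 0,"y": 0,"z": -0.2,"wx": 0,"wy": 0,"wz": 0,"jaw": 1}
    - {"x": 0,"y": 0,"z": 0,"wx": 0,"wy": 0,"wz": 0,"jaw": 1}
    - {"x": 0,"y": 0,"z": 0,"wx": 0,"wy": 0,"wz": 0,"jaw": 1}
  force: 25

```text
clock: 11.38
tcp_pos: [0.539, 0.0006, 0.2081]
tcp_rot: [[-0.11, 0.994, -0.001], [0.994, 0.11, 0.0], [0.0, -0.001, -1.0]]
contact_force: [-0.2, 0.0, -1.2]
finger_gap: 0.0195
```

Run:
```python
exec(open('r.py').read())
b=imaging.camera('side');a=imaging.camera('top');save(b,'s6.png')
P={}
for t in ['tube_end','head_grip','cup_rim']:
    for n,c in(('side',b),('top',a)):
        l=imaging.pinpoint(t,c);print(t,n,[(np.round(d['point'],1).tolist(),round(d['confidence'],2)) for d in l])
# cup rim ellipse from red pixels
w=imaging.outline_of('cup',a)
if w: m=w[0]['pixels'];print('cup outline centroid',np.argwhere(m).mean(0))
cv2.imwrite('pics/cupt.png',cv2.resize(cv2.cvtColor(a['img'][300:380,400:500],4),None,fx=6,fy=6))
cv2.imwrite('pics/cups.png',cv2.resize(cv2.cvtColor(b['img'][340:420,210:310],4),None,fx=6,fy=6))
```

```text
11.375 [0.539  0.0006 0.2081] yaw 96.34 F [-0.2  0.  -1.2] M [-0.017  0.047  0.003] g 0.01954 q6 -0.334
tube_end side [([239.7, 282.7], 0.85), ([319.4, 420.3], 0.73), ([210.5, 223.6], 0.3)]
tube_end top [([271.2, 329.9], 0.46)]
head_grip side [([210.4, 278.3], 0.55)]
head_grip top [([258.9, 331.8], 0.56)]
cup_rim side [([376.1, 251.2], 0.57)]
cup_rim top [([337.7, 447.4], 0.92)]
cup outline centroid [337.08168121 442.21332276]
```

View pics/s6.png

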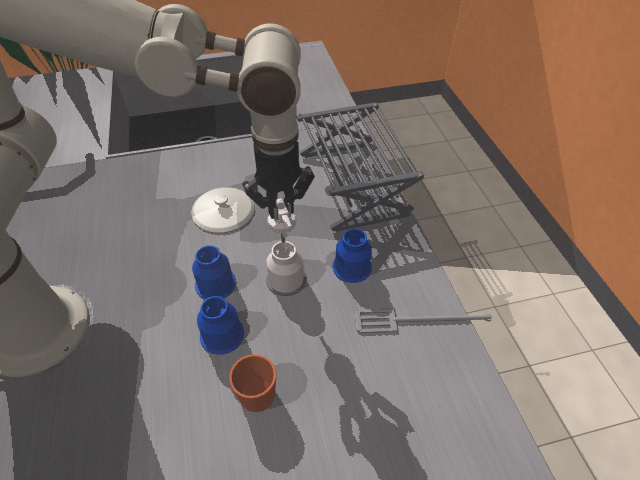

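View pics/cupt.png

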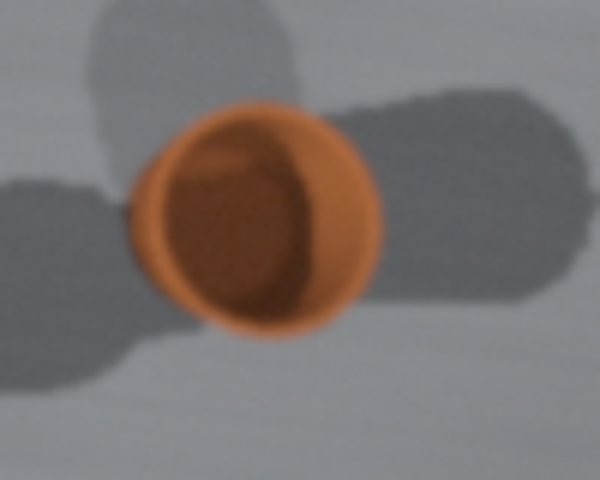

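View pics/cups.png

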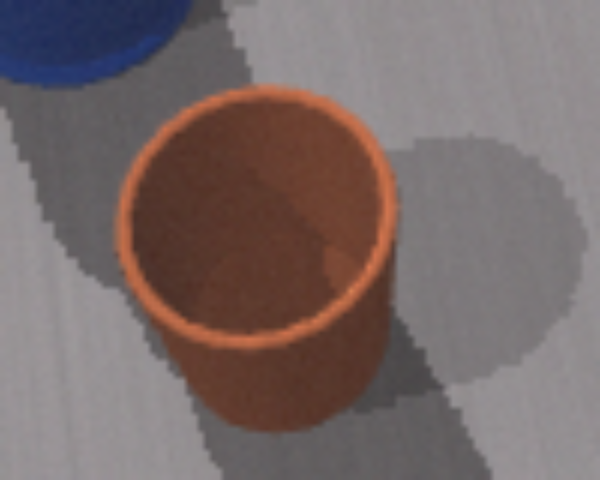

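The tube hangs clear above the open white rim: tube end at side (240,283), rim at (250,285). The cup's rim is centred at top (336.6,444.4) and side (376.3,253.1).

Run:
```python
from h import *
a=imaging.camera('top');b=imaging.camera('side');s=env.state()
A=ray(a,(336.3,444.2));B=ray(b,(376,253));X=tri([A,B]);print('rim',X,atz(A,.085),atz(B,.085))
print('tube',tri([ray(a,(271.2,329.9)),ray(b,(239.7,282.7))]),'side ray at .13',atz(ray(b,(239.7,282.7)),.131))
print('expected tube px side',proj(b,[.5392,.0005,.131]))
t=np.array([X[0],X[1],s['tcp_pos'][2]]);print((s['tcp_rot'].T@(t-s['tcp_pos']))/.06)
```

```text
rim [ 0.43138414 -0.25593351  0.08182659] [ 0.43090449 -0.25518239  0.085     ] [ 0.43177089 -0.25743837  0.085     ]
tube [0.53671701 0.00479711 0.12909544] side ray at .13 [0.54006973 0.00380499 0.131     ]
expected tube px side [241, 283]
[-4.04982821e+00 -2.25944427e+00  1.02690128e-04]
```

Request:
step_arm:
  steps:
    - {"x": -0.25,"y": -0.14,"z": 0,"wx": 0,"wy": 0,"wz": 0,"jaw": 1}
    - {"x": -0.4,"y": -0.22,"z": 0,"wx": 0,"wy": 0,"wz": 0,"jaw": 1}
    - {"x": -0.4,"y": -0.22,"z": 0,"wx": 0,"wy": 0,"wz": 0,"jaw": 1}
    - {"x": -0.4,"y": -0.22,"z": 0,"wx": 0,"wy": 0,"wz": 0,"jaw": 1}
    - {"x": -0.4,"y": -0.22,"z": 0,"wx": 0,"wy": 0,"wz": 0,"jaw": 1}
    - {"x": -0.4,"y": -0.22,"z": 0,"wx": 0,"wy": 0,"wz": 0,"jaw": 1}
    - {"x": -0.4,"y": -0.22,"z": 0,"wx": 0,"wy": 0,"wz": 0,"jaw": 1}
    - {"x": -0.4,"y": -0.22,"z": 0,"wx": 0,"wy": 0,"wz": 0,"jaw": 1}
    - {"x": -0.4,"y": -0.22,"z": 0,"wx": 0,"wy": 0,"wz": 0,"jaw": 1}
    - {"x": -0.4,"y": -0.24,"z": 0,"wx": 0,"wy": 0,"wz": 0,"jaw": 1}
    - {"x": -0.2,"y": -0.12,"z": 0,"wx": 0,"wy": 0,"wz": 0,"jaw": 1}
    - {"x": 0,"y": 0,"z": 0,"wx": 0,"wy": 0,"wz": 0,"jaw": 1}
  force: 25

```text
clock: 13.42
tcp_pos: [0.4308, -0.2566, 0.2085]
tcp_rot: [[-0.109, 0.994, 0.0], [0.994, 0.109, 0.0], [0.0, 0.0, -1.0]]
contact_force: [-0.4, -0.2, -0.6]
finger_gap: 0.0197
```

Request:
step_arm:
  steps:
    - {"x": 0,"y": 0,"z": 0.1,"wx": 0,"wy": 0,"wz": 0,"jaw": 1}
    - {"x": 0,"y": 0,"z": 0,"wx": 0,"wy": 0,"wz": 0,"jaw": 1}
    - {"x": 0,"y": 0,"z": 0,"wx": 0,"wy": 0,"wz": 0,"jaw": 1}
    - {"x": 0,"y": 0,"z": 0,"wx": 0,"wy": 0,"wz": 0,"jaw": 1}
  force: 25

```text
clock: 13.92
tcp_pos: [0.4315, -0.2557, 0.2026]
tcp_rot: [[-0.111, 0.994, 0.0], [0.994, 0.111, -0.0], [-0.0, 0.0, -1.0]]
contact_force: [0.3, -0.3, -0.5]
finger_gap: 0.0193
```

Run:
```python
exec(open('r.py').read())
b=imaging.camera('side');a=imaging.camera('top');save(a,'t7.png')
cv2.imwrite('pics/s7.png',cv2.resize(cv2.cvtColor(b['img'][270:430,150:350],4),None,fx=3.7,fy=3.7))
for t in ['tube_end','head_grip','cup_rim']:
    for n,c in(('side',b),('top',a)):
        l=imaging.pinpoint(t,c);print(t,n,[(np.round(d['point'],1).tolist(),round(d['confidence'],2)) for d in l])
p=s['tcp_pos'];print('expected tube px',proj(b,[p[0],p[1],.125]),proj(a,[p[0],p[1],.125]))
l=imaging.pinpoint('tube_end',b)
```

```text
13.925 [ 0.4315 -0.2557  0.2026] yaw 96.37 F [ 0.3 -0.3 -0.5] M [ 0.017 -0.008 -0.009] g 0.01934 q6 -0.888
tube_end side []
tube_end top [([310.4, 216.3], 0.59)]
head_grip side [([339.9, 245.7], 0.65)]
head_grip top [([333.9, 459.5], 0.43)]
cup_rim side [([378.4, 254.4], 0.65), ([181.6, 351.8], 0.57)]
cup_rim top [([336.0, 444.8], 0.77)]
expected tube px [365, 250] [336, 449]
```

View pics/s7.png

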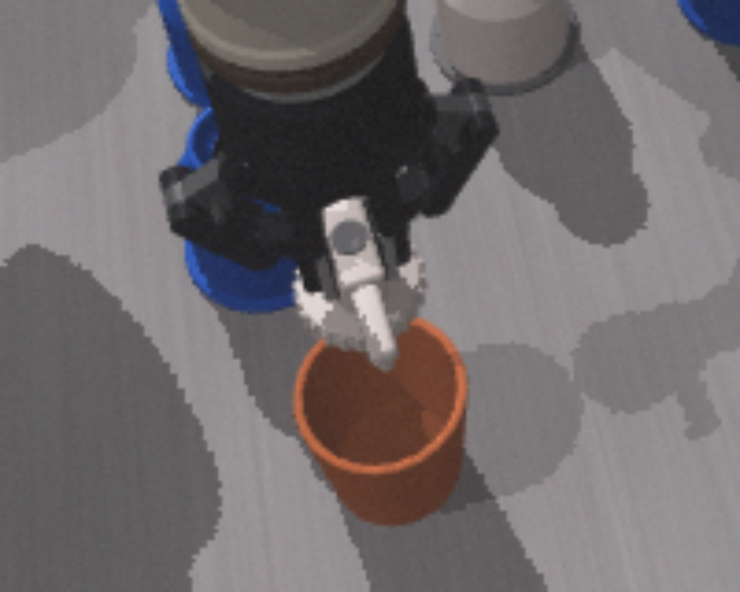

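View pics/t7.png

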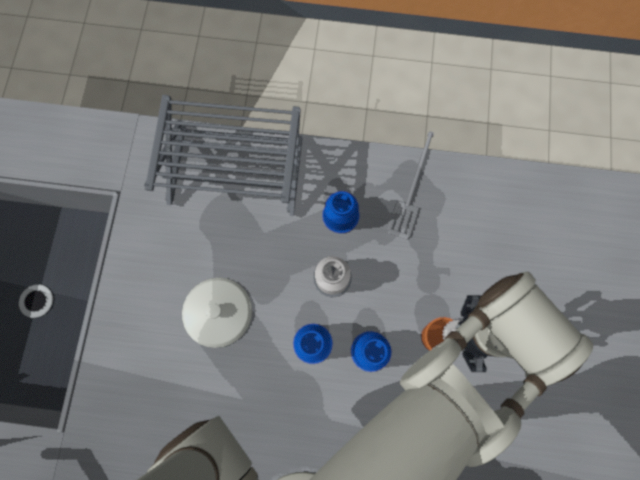

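The side view shows the head held over the cup; the tube's expected pixel (365,250) is hidden behind the nozzle. I'll check with the head's dot at side (334,244.5).

Run:
```python
from h import *
b=imaging.camera('side');s=env.state();p=s['tcp_pos']
print(proj(b,[p[0],p[1],p[2]+.0265]),'dot at z',atz(ray(b,(334.2,244.6)),p[2]+.0265),p)
w=imaging.camera('wrist');save(w,'w7.png')
```

```text
[334, 243] dot at z [ 0.43334788 -0.25656176  0.22902972] [ 0.43134584 -0.25596614  0.20252972]
```

View pics/w7.png

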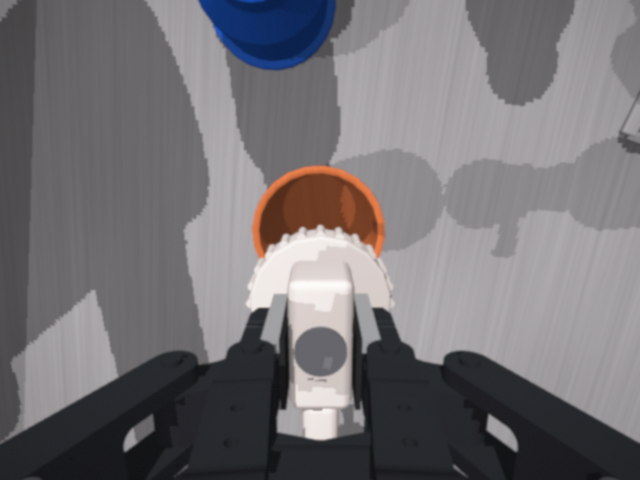

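The wrist view shows the head centred over the cup, with the grip unchanged (dot at (350,320)). The cup's rim is at columns 253–385, whose centre of 319 matches the axis. All checks agree, so I'm handing in.

Run:
```python
from h import *
print(env.finish_job())
```

```text
the job is handed in; nothing more can be done
None
```

The pump head is off the white dispenser and held upright and still over the terracotta cup. I handed the job in at about 14 s of the 56 s allowed; no verdict was reported.

**Turning:** I gripped the head at 25 N and turned it clockwise seen from above. It never hit a stop, so that was the free direction and I did not need to try the other. I turned it about 54° with only a few newtons of force. A 3.7 mm test lift then came up freely, so I raised it about 81 mm in all.

**Last checks:**
- **Position:** the head's axis is at about (0.431, -0.256) and the cup's mouth at about (0.431, -0.256). The side view of the head put it within about 2 mm of that, and the wrist view also showed it centred over the cup.
- **Height:** the tube end works out at about 0.125 m, roughly 4 cm above the cup's mouth.
- **Grip:** the grip opening has stayed at about 19.4 mm since the head was gripped.
- **Surroundings:** the cup, pan lid, spoon, drainer and blue dispensers look unmoved in the pictures.

**Not directly seen:** at the end the tube tip was hidden behind the nozzle in the side view. In the top view the network reported it only falsely, on the pan lid. Its final position comes from the grip pose, which had matched the side view to within 1–2 pixels after the lift.

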